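Square up a freshly glued railing panel in the gluing jig

ROBOT

A 6-joint arm with a two-finger parallel gripper is mounted at the origin on the work surface. World frame = base frame: x ahead of the robot, y to its left, z up, the work surface at z = 0. Lengths are in m, angles in rad, forces in N, time in s.
With the tool pointing down it reaches from about 0.275 to 0.975 m from the base axis. Payload 8.4 kg.
Tool frame: the origin (TCP) lies on the mounting face of the last link; the fingertips stand 190 mm ahead of it and the grasp point (between the pads) lies 171 mm ahead of it; z points along the fingers, y is the line along which they close (so a half turn about z gives the same grasp; the last joint's range is limited). The gripper opens to 92 mm and grips with 3 to 60 N. Pads are 20 mm wide; open, the fingers measure 128 mm over their backs; the gripper's body (75 mm by 189 mm) begins 69 mm behind the grasp point.
Start: joints at [-1.328, 0.353, 1.633, -0, 1.155, -0.002], TCP at [0.151, -0.606, 0.405] pointing down, gripper open.
Joint ranges: [-2.63, 2.63], [-0.92, 2.1], [0.06, 2.66], [-1.3, 4.44], [0, 2.69], [-3.02, 3.02]. Speed limits (rad/s): [2.22, 2.22, 2.79, 3.14, 3.14, 3.14].

INTERFACE

Orientations are given as a rotation vector (axis times angle).
In Python, from plant import get_state, camera, finish_job gives the robot as it stands.
- The arm moves only by the tool drive_tool, never from a script. Its argument "increments" is one flat list of numbers, 5 for each row, row after row: the finger opening in m, from 0 to 0.0919, then the shift along the tool's x, y, z in m, then the turn about the tool's z in degrees. In form: [gripper, tx, ty, tz, twist, gripper, tx, ty, tz, twist, ...]. A call has 1 to 8 rows; each row is the pose to reach, as a shift and turn from the pose commanded when the call began, along the tool's axes at that moment; what a row does not reach only later rows make up. A row lasts 1/8 s, in which the tool goes at most 62.5 mm and 10.7 degrees, less where a joint would pass 70% of its speed; a pose out of reach is approached as far as the arm can. A call with a gripper value outside its range is refused whole. The fingers move at their own pace and stop on an object; "newtons" is the grip in N (left out, the last holds). Time passes only in rows, so rows that repeat a pose let the fingers close. It gives the time, the measured TCP pose, the force, the opening and the grip force at its end, in the units of the state.
- get_state(): the state, without advancing time (a new reading comes with each control period).
- camera(name): name is "scene" or "top" or "wrist"; returns a dict with "img" (384x512x3 uint8, red, green, blue), "fx", "fy", "cx", "cy" (pixels), "D" ([k1, k2, p1, p2, k3] as OpenCV has them; the pictures are not rectified), "world_from_camera" (4x4, takes a point from camera to world coordinates). Camera axes: x right, y down, z forward; pixel columns grow to the right and rows downward; lengths in m; the calibration is good to about 2 mm. A picture is of the moment at which its call begins. There is no depth.
- finish_job(): hands the job in; it is judged then, once.
The state is a dict: "t": time; "q": joint angles; "qd": joint speeds; "joint_torque": joint torques, N m; "eef_pos": TCP position; "ee_rot": TCP orientation; "wrist_force": force on the tool from outside, world axes, zero at the start; "ft_torque": the same for the moment, N m; "finger_gap": finger opening in m; "grip_force": force on a finger pad.
Only numpy, scipy, OpenCV 4.12 (cv2) and the standard library are available. Lean on these libraries where they do the work, as an engineer would, in place of code of your own. Each camera call takes 0.05 s, during which the arm holds its last target. There are 200 camera calls.

TASK

The red railing panel has just been glued and must not be picked up, so gently slide it flat over the white jig board with your fingertips into the corner of the two fences: square, its far long side flush against the long back fence and its left end against the side fence. Also push the steel block, without lifting it, until its long face lies flat against the panel's free long side, so that the panel cannot creep while the glue sets. Leave the panel seated, the block touching it, and the figurine, glue bottle and paint jar where they stand.

Things in the scene. Friction and masses are not known exactly. Their poses are not given: they have to be found in the camera images.
- jig: gluing jig screwed to the bench, immovable: white laminate board 300 (x) by 330 (y) by 12 mm with a grey 30 mm grid. Origin: centre of its underside, on the bench; x towards the back fence (roughly away from the robot), y towards the side fence (roughly to the robot's left), z up; board top at z 12 mm. Turned up to 15 degrees from the world axes. Near and right edges are open.
- jig_corner (a point): on the board top, where the working faces of the two dark-brown hardwood fences meet (jig x +120, y +150, z +12 mm), jig axes. Fences 14 mm thick, 20 mm high above the board. Back fence: face at x = 0, from y = -305 to -20 mm. Side fence: face at y = 0, from x = -146 to -10 mm. The board lies on the -x, -y side. The seated panel's centre is at x -40, y -55 mm.
- panel: red-lacquered wooden lattice railing panel, 80 (x) by 110 (y) by 14 mm high, about 120 g, loose and flat on the board, turned up to 17 degrees from the jig. Origin: centre of its underside; its +x long side faces the back fence, its +y end the side fence; z up. Slides under a light push (0.4 to 1.2 N); outer edges are plain straight bars 11 mm wide.
- block: dark steel block, 50 (x) by 75 (y) by 25 mm high, about 0.7 kg, loose and flat on the board between robot and panel, towards the left, turned up to 17 degrees from the jig. Origin: centre of its underside; long faces are +x (to be laid against the panel) and -x (towards the robot); z up. Slides under a steady push of about 3 to 6 N, with short peaks above that when struck.
- figurine: painted figurine in a green robe with a black hat, 107 mm high, round base 52 mm across, standing on the bench beside the board; origin: centre of its underside. Leave it alone.
- glue_bottle: glue bottle with orange cap and yellow label, 120 mm high, 48 mm across, standing on the bench beside the board; origin: centre of its underside. Leave it alone.
- paint_jar: small paint jar with blue label and white cap, 45 mm high, 38 mm across, standing on the near right part of the board; origin: centre of its underside. Leave it alone.
Things that resemble listed ones, but are neither listed nor needed, are in the scene too. Of the things that look like the panel, the largest one is meant.

How it is judged:
At the end, for the whole second after the job is handed in: Panel flat and still in the corner of the fences, centre within 3 mm of its seat each way, turned under 1.7 degrees; block flat and still, long face against the panel's free long side (gap under 3.5 mm, turned under 3.4 degrees from the panel), centre within 45 mm of that side's middle (x of panel in the frame of jig_corner between -0.043 and -0.037 m and y of panel in the frame of jig_corner between -0.058 and -0.052 m and angle between the x axis of panel and the x axis of jig, either way round below 0.03 rad and angle between each of panel, block's own z axis and vertical below 0.05 rad and z of each of panel, block in the frame of jig_corner below 0.003 m and linear speed of each of panel, block below 0.01 m/s and x of block in the frame of panel between -0.0685 and -0.062 m and y of block in the frame of panel between -0.045 and 0.045 m and angle between the y axis of block and the y axis of panel, either way round below 0.06 rad); the robot touches nothing.
It fails at once if the panel is lifted more than 6 mm off the board or tipped (z of panel in the frame of jig above 0.018 m or angle between panel's own z axis and vertical above 0.12 rad).
It fails at once if the block is lifted more than 6 mm off the board or tipped (z of block in the frame of jig above 0.018 m or angle between block's own z axis and vertical above 0.2 rad).
It fails at once if the fresh panel is squeezed or rammed with more than 45 N (contact force between any of the fingers, block and panel above 45 N).
It fails at once if the figurine, glue bottle or paint jar is pushed more than 15 mm or knocked over (distance of any of figurine, glue_bottle, paint_jar from where it was at the start of the episode above 0.015 m or angle between any of figurine, glue_bottle, paint_jar's own z axis and vertical above 0.3 rad).
It also fails if it takes over 72 s, if anything falls off the work surface, if the arm or the gripper's body presses on something with over 40 N, if the wrist force passes 120 N, or if a joint passes its speed limit or range.

## Working session

There is one attempt and no reset: what is moved stays moved. The work goes in short steps, Python scripts to look and compute and a tool call to move; the robot and the scene stay as the last step left them, time stands still between calls to the robot, and variables do not carry over. Pictures are saved under pics/ and viewed, at most 10 in all, crops included, and the job is handed in when it is done.

Besides the shell and the picture viewer there is one more tool, called after "Request:" in YAML: its name, and indented under it one key for each argument. drive_tool: Moves the arm, as the interface text tells. Its arguments: {"type":"object","properties":{"increments":{"type":"array","items":{"type":"number"}},"newtons":{"type":"number"}},"required":["increments"]}

```bash
mkdir -p pics; cat > h.py <<'E'
import numpy as np, cv2
from plant import get_state, camera
from scipy.spatial.transform import Rotation as R
def snap(n,f):
    c=camera(n); cv2.imwrite('pics/'+f,c['img'][:,:,::-1]); c={k:np.array(v) for k,v in c.items()}; np.savez('pics/'+f[:-4]+'.npz',**c); return c
def K(c): return np.array([[c['fx'],0,c['cx']],[0,c['fy'],c['cy']],[0,0,1]],float)
def p2w(c,uv,z):
    n=cv2.undistortPoints(np.array(uv,float).reshape(-1,1,2),K(c),np.array(c['D'],float)).reshape(-1,2)
    T=c['world_from_camera']; d=np.c_[n,np.ones(len(n))]@T[:3,:3].T; o=T[:3,3]
    return o+d*((z-o[2])/d[:,2])[:,None]
def w2p(c,P):
    T=np.linalg.inv(c['world_from_camera'])
    return cv2.projectPoints(np.array(P,float),cv2.Rodrigues(T[:3,:3])[0],T[:3,3],K(c),np.array(c['D'],float))[0].reshape(-1,2)
E
python3 - <<'E'
from h import *
a=snap('top','t0.png');b=snap('scene','s0.png')
for c in(a,b): print(c['world_from_camera'].round(3),c['fx'])
A=cv2.resize(a['img'],(800,600),interpolation=cv2.INTER_CUBIC);cv2.imwrite('pics/t0b.png',A[:,:,::-1])
print(get_state())
E
```

```text
[[ 0.02  -0.982  0.186  0.522]
 [-0.999 -0.025 -0.023  0.013]
 [ 0.028 -0.186 -0.982  0.796]
 [ 0.     0.     0.     1.   ]] 350.32104693492664
[[-0.516  0.718 -0.468  1.008]
 [ 0.857  0.424 -0.294  0.217]
 [-0.013 -0.552 -0.834  0.722]
 [ 0.     0.     0.     1.   ]] 352.44810711097836
{'t': 0.1, 'q': array([-1.32842581e+00,  3.53594102e-01,  1.63401833e+00, -1.24037549e-05,
        1.15517188e+00, -2.42330060e-03]), 'qd': array([ 1.99689422e-04, -7.17257170e-04, -2.52912370e-03, -5.91934941e-04,
        8.73727858e-04, -5.94051285e-06]), 'joint_torque': array([-2.85932992e-04, -5.94903660e+01, -3.34931087e+01,  6.99151587e-02,
        1.84129074e-02, -3.10775158e-05]), 'eef_pos': array([ 0.15141171, -0.60618911,  0.40404685]), 'ee_rot': array([-3.11691604e+00, -3.83425404e-01,  2.41636338e-04]), 'wrist_force': array([-0.22149311, -0.4177273 , -0.12609834]), 'ft_torque': array([ 0.01739281, -0.01695812,  0.02767016]), 'grip_force': 0.0, 'finger_gap': 0.0918715284746432}
```

View pics/t0b.png

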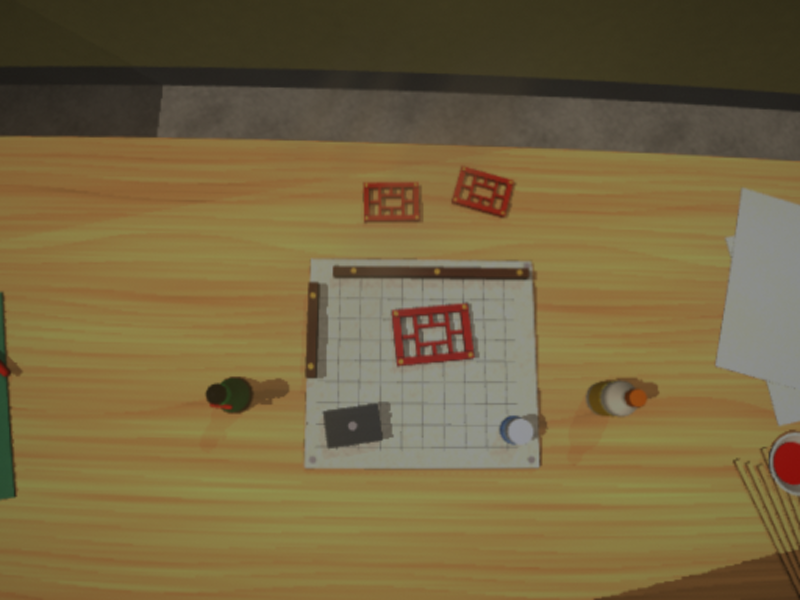

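View pics/s0.png

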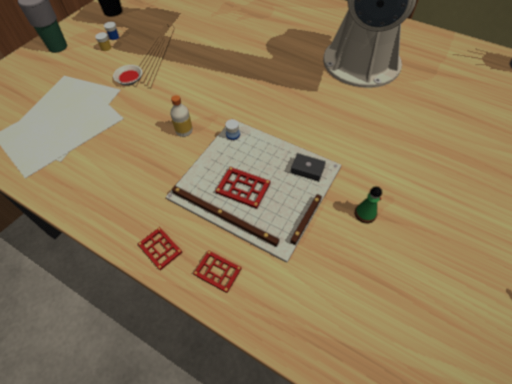

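Red lattices in the enlarged top view: (392,202) and (484,191) lie on the bench behind the fence and are smaller. The one at (434,335) on the board is the largest, so it's the panel. The block is at (352,426), the jar at (518,431), the figurine at (232,394) and the bottle at (615,398). I'll confirm this in a crop.

```bash
python3 - <<'E'
from h import *
c=dict(np.load('pics/t0.npz'))
A=cv2.resize(c['img'][160:305,190:350],None,fx=4,fy=4,interpolation=cv2.INTER_CUBIC)
A=cv2.convertScaleAbs(A,alpha=1.5)
cv2.imwrite('pics/t0c.png',A[:,:,::-1])
E
```

```text
(no output)
```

View pics/t0c.png

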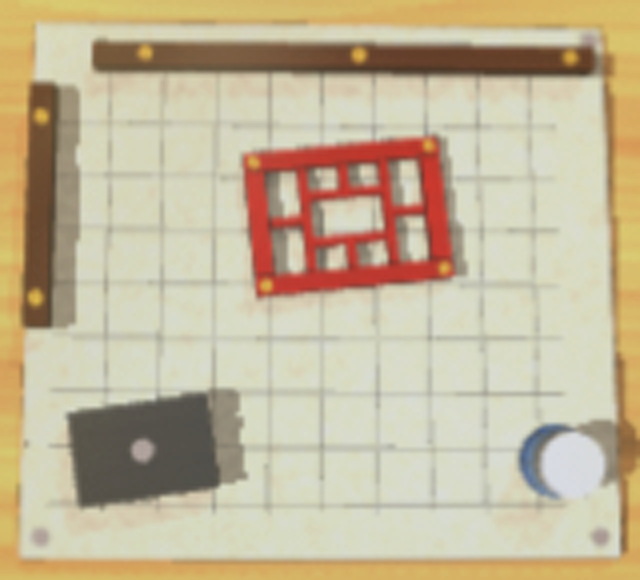

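The crop shows the full-size panel on the board, with corners (244,154), (437,137), (455,275) and (258,297). The block corners are (68,412), (208,391), (219,485) and (80,507). The jar is at (550,462), and the board corners are (36,24), (606,29), (621,556) and (21,556).

```bash
cat >> h.py <<'E'
from scipy.optimize import least_squares
def fit(c,uv,sx,sy,z,x0):
    # corners order: far-left, far-right, near-right, near-left  (x far, y left)
    L=np.array([[sx,sy],[sx,-sy],[-sx,-sy],[-sx,sy]])/2
    W=p2w(c,uv,z)[:,:2]
    def f(p):
        C,S=np.cos(p[2]),np.sin(p[2]); return (L@np.array([[C,S],[-S,C]])+p[:2]-W).ravel()
    r=least_squares(f,x0); return r.x,np.abs(r.fun).max()
def crop2px(l): return (np.array(l,float)+.5)/4-.5+[190,160]
def rel(p,J):
    C,S=np.cos(J[2]),np.sin(J[2]); d=np.array(p[:2])-J[:2]
    return np.array([C*d[0]+S*d[1],-S*d[0]+C*d[1]])
def out(p,J):
    C,S=np.cos(J[2]),np.sin(J[2]); return np.array([J[0]+C*p[0]-S*p[1],J[1]+S*p[0]+C*p[1]])
E
python3 - <<'E'
from h import *
c=dict(np.load('pics/t0.npz'))
J,e=fit(c,crop2px([(36,24),(606,29),(621,556),(21,556)]),.3,.33,.012,[.5,0,0]);print('jig',J,e)
P,e=fit(c,crop2px([(244,154),(437,137),(455,275),(258,297)]),.08,.11,.026,[.5,0,0]);print('panel',P,e)
B,e=fit(c,crop2px([(68,412),(208,391),(219,485),(80,507)]),.05,.075,.037,[.5,0,0]);print('block',B,e)
jar=p2w(c,crop2px([(574,466)]),.057)[0];print('jar',jar,rel(jar,J))
Jc=np.r_[out([.12,.15],J),J[2]]
for n,o in(('P',P),('B',B)): print(n,rel(o,Jc),np.degrees(o[2]-J[2]))
print('fence faces top z.032: back, side',[rel(x,Jc) for x in p2w(c,crop2px([(94,70),(590,73),(55,84),(50,326)]),.032)])
s=dict(np.load('pics/s0.npz'))
L=lambda w,h:np.array([[w,h],[w,-h],[-w,-h],[-w,h]])/2
for o,w,h,z in((J,.3,.33,.012),(P,.08,.11,.026),(B,.05,.075,.037)):
    print(w2p(s,[[*out(l,o),z] for l in L(w,h)]).round(0).tolist())
st=get_state();print(R.from_rotvec(st['ee_rot']).as_matrix().round(3))
np.savez('poses.npz',J=J,P=P,B=B,Jc=Jc)
E
```

```text
jig [ 0.58204626 -0.0499147   0.01423078] 0.0024269382165161835
panel [ 0.61905835 -0.06252607  0.12179741] 0.0011452263425255627
block [0.49077504 0.04629554 0.1662918 ] 0.0009224053568657846
jar [ 0.48642281 -0.17801687  0.057     ] [-0.0974367  -0.12672846]
P [-0.08317112 -0.1631368 ] 6.16311357344492
B [-0.20989288 -0.05250069] 8.712454314322502
fence faces top z.032: back, side [array([-0.00379424, -0.02063717]), array([-0.00205442, -0.29993822]), array([-0.01203522,  0.00083958]), array([-0.14565772, -0.00051556])]
[[287.0, 261.0], [165.0, 197.0], [231.0, 118.0], [341.0, 165.0]]
[[257.0, 206.0], [215.0, 191.0], [230.0, 166.0], [270.0, 180.0]]
[[320.0, 177.0], [290.0, 168.0], [296.0, 153.0], [326.0, 161.0]]
[[ 0.97   0.242 -0.   ]
 [ 0.242 -0.97   0.001]
 [-0.    -0.001 -1.   ]]
```

```bash
cat >> h.py <<'E'
def go(x,y,z,yaw,Jc=None):
    "tcp target in corner frame (m), fingertip height above bench z, yaw deg of tool x rel. jig"
    Jc=np.load('poses.npz')['Jc'] if Jc is None else Jc
    st=get_state(); M=R.from_rotvec(st['ee_rot']).as_matrix()
    d=np.r_[out([x,y],Jc),z+.19]-st['eef_pos']
    tw=np.degrees(np.arctan2(M[1,0],M[0,0])-Jc[2])-yaw; tw=(tw+180)%360-180
    print('inc mm',(M.T@d*1000).round(1),'twist',round(tw,1),'t',st['t'])
def now():
    Jc=np.load('poses.npz')['Jc'];st=get_state();M=R.from_rotvec(st['ee_rot']).as_matrix()
    print('tcp rel',rel(st['eef_pos'],Jc).round(4),'tip z',round(st['eef_pos'][2]-.19,4),'yaw',np.degrees(np.arctan2(M[1,0],M[0,0])-Jc[2]).round(2),'F',st['wrist_force'].round(2),'gap',st['finger_gap'],'q',st['q'].round(2))
E
python3 - <<'E'
from h import *
go(-.155,-.165,.1,0)
go(-.155,-.165,.017,0)
c=dict(np.load('pics/t0.npz'));Jc=np.load('poses.npz')['Jc']
print('fig,bottle',[rel(x,Jc) for x in p2w(c,[(148,252),(390,254)],.05)])
E
```

```text
inc mm [ 515.1 -428.6  114.6] twist 13.2 t 0.1
inc mm [ 515.1 -428.5  197.6] twist 13.2 t 0.1
fig,bottle [array([-0.17032188,  0.11031512]), array([-0.1719735 , -0.40386281])]
```

Request:
drive_tool:
  increments: [0.07, 0.046, -0.038, 0, 3, 0.07, 0.092, -0.076, 0, 6, 0.07, 0.138, -0.114, 0, 9, 0.07, 0.184, -0.152, 0, 13.2, 0.07, 0.23, -0.19, 0, 13.2, 0.07, 0.276, -0.228, 0, 13.2, 0.07, 0.322, -0.266, 0, 13.2, 0.07, 0.368, -0.304, 0, 13.2]

```text
t: 1.1
eef_pos: [0.4356, -0.2205, 0.4047]
ee_rot: [3.141, 0.023, 0.0]
wrist_force: [1.3, -0.3, 0.2]
finger_gap: 0.0702
grip_force: 0.0
```

```bash
python3 -c "
from h import *
now();go(-.155,-.165,.017,0)"
```

```text
tcp rel [-0.2689 -0.3185] tip z 0.2147 yaw 0.01 F [ 1.31 -0.28  0.15] gap 0.07015263365020095 q [-0.47  0.14  1.92 -0.    1.08  1.08]
inc mm [ 113.9 -153.5  197.7] twist 0.0 t 1.1
```

Request:
drive_tool:
  increments: [0.07, 0.04, -0.06, 0, 0, 0.07, 0.08, -0.11, 0, 0, 0.07, 0.1, -0.143, 0.05, 0, 0.07, 0.1, -0.143, 0.1, 0, 0.07, 0.1, -0.143, 0.14, 0, 0.07, 0.1, -0.143, 0.14, 0, 0.07, 0.1, -0.143, 0.14, 0]

```text
t: 1.98
eef_pos: [0.5333, -0.078, 0.2659]
ee_rot: [3.141, 0.022, 0.002]
wrist_force: [0.3, 0.2, 0.8]
finger_gap: 0.0701
grip_force: 0.0
```

```bash
python3 -c "
from h import *
now();go(-.155,-.165,.017,0);w=snap('wrist','w1.png');cv2.imwrite('pics/w1b.png',cv2.convertScaleAbs(w['img'],alpha=1.5)[:,:,::-1])"
```

```text
tcp rel [-0.1691 -0.1774] tip z 0.0759 yaw 0.0 F [0.35 0.17 0.85] gap 0.0700531581975578 q [-0.15  0.4   1.93 -0.    0.81  1.41]
inc mm [ 14.1 -12.4  58.9] twist 0.0 t 1.975
```

View pics/w1b.png

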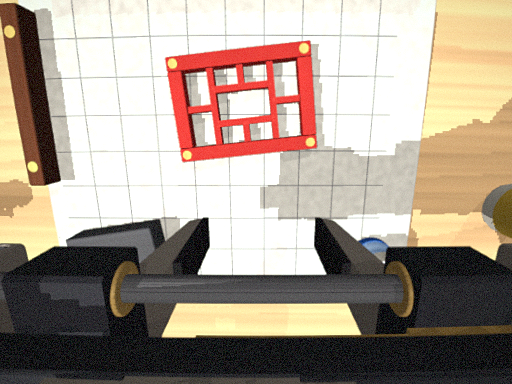

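The wrist view shows the panel with corners FL (166,59), FR (309,43), NR (316,148) and NL (182,162). The side fence's inner edge is on the left. The block is at bottom left, and the jar at (372,245) is clear of the right finger.

```bash
python3 - <<'E'
from h import *
c=dict(np.load('pics/w1.npz'));Jc=np.load('poses.npz')['Jc']
P,e=fit(c,[(166,59),(309,43),(316,148),(182,162)],.08,.11,.026,[.6,0,0]);print(P,e,rel(P,Jc),np.degrees(P[2]-Jc[2]))
print([rel(x,Jc) for x in p2w(c,[(33,3),(60,180)],.032)])
# grid line directions: left-ish horizontal gridlines near (60..165) & LSD
g=cv2.cvtColor(c['img'],cv2.COLOR_RGB2GRAY)
l=cv2.createLineSegmentDetector().detect(g[:230])[0].reshape(-1,4)
for a in l:
    q=p2w(c,a.reshape(2,2),.012)[:,:2]; d=q[1]-q[0]
    if np.hypot(*d)>.06: print(a.round(0),rel(q.mean(0),Jc).round(4),((np.degrees(np.arctan2(d[1],d[0])-Jc[2])+45)%90-45).round(2))
E
```

```text
[ 0.62016735 -0.0614728   0.11470762] 0.00131469977430098 [-0.08204724 -0.16209941] 5.756898469025973
[array([-0.00981615, -0.01163018]), array([-0.13977359, -0.01187591])]
[ 34.  12.  59. 178.] [-0.0749  0.0038] 0.04
[ 28. 183.  -1.  17.] [-0.0783  0.0341] 0.13
[166.  56. 308.  40.] [-0.0374 -0.1566] 5.93
[181. 161. 164.  58.] [-0.0856 -0.103 ] 5.94
[298. 149. 183. 162.] [-0.1225 -0.1581] 5.9
[420. 138. 436.   1.] [-0.0547 -0.3118] -0.29
[192. 147. 180.  71.] [-0.0845 -0.114 ] 6.0
[176.  70. 286.  57.] [-0.0491 -0.1516] 5.93
[437.  13. 426. 108.] [-0.0467 -0.3141] -0.53
[ 40. 161.  19.  37.] [-0.0761  0.0193] -0.04
```

Request:
drive_tool:
  increments: [0.07, 0.012, -0.012, 0.03, 0, 0.07, 0.012, -0.012, 0.059, 0, 0.07, 0.012, -0.012, 0.059, 0, 0.07, 0.02, -0.012, 0.059, 0, 0.07, 0.03, -0.012, 0.059, 0, 0.07, 0.04, -0.012, 0.059, 0, 0.07, 0.05, -0.012, 0.059, 0, 0.07, 0.05, -0.012, 0.059, 0]

```text
t: 3.02
eef_pos: [0.5835, -0.0651, 0.2058]
ee_rot: [3.141, 0.023, 0.002]
wrist_force: [-1.1, 0.3, 0.7]
finger_gap: 0.0703
grip_force: 0.0
```

```bash
python3 -c "
from h import *
now()"
```

```text
tcp rel [-0.1187 -0.1652] tip z 0.0158 yaw 0.02 F [-1.1   0.31  0.65] gap 0.07028284175088734 q [-0.11  0.55  1.85  0.    0.74  1.44]
```

Request:
drive_tool:
  increments: [0.07, 0.006, 0, 0, 0, 0.07, 0.012, 0, 0, 0, 0.07, 0.018, 0, 0, 0, 0.07, 0.022, 0, 0, 0, 0.07, 0.024, 0, 0, 0, 0.07, 0.025, 0, 0, 0, 0.07, 0.025, 0, 0, 0]

```text
t: 3.9
eef_pos: [0.6076, -0.0647, 0.2057]
ee_rot: [3.141, 0.023, 0.0]
wrist_force: [-0.2, 0.2, 0.4]
finger_gap: 0.0697
grip_force: 0.1
```

```bash
python3 -c "
from h import *
now();w=snap('wrist','w2.png');cv2.imwrite('pics/w2b.png',cv2.convertScaleAbs(w['img'],alpha=1.5)[:,:,::-1])"
```

```text
tcp rel [-0.0946 -0.1652] tip z 0.0157 yaw 0.01 F [-0.18  0.21  0.38] gap 0.06974548424182092 q [-0.11  0.58  1.8   0.    0.77  1.45]
```

View pics/w2b.png

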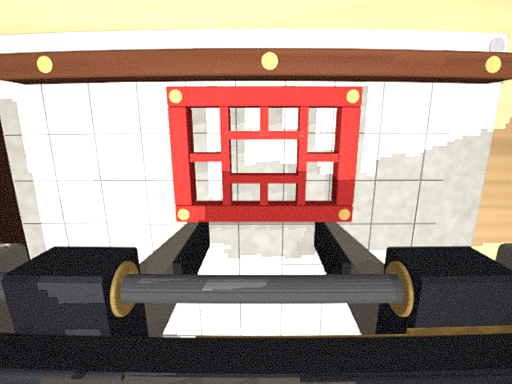

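The panel is square, its far edge (row 87) about 6 px short of the fence (row 81). I'll advance in small steps.

Request:
drive_tool:
  increments: [0.07, 0.001, 0, 0, 0, 0.07, 0.002, 0, 0, 0, 0.07, 0.003, 0, 0, 0, 0.07, 0.003, 0, 0, 0]

```text
t: 4.45
eef_pos: [0.6107, -0.0647, 0.2057]
ee_rot: [3.142, 0.023, 0.0]
wrist_force: [-0.9, 0.4, -0.1]
finger_gap: 0.0701
grip_force: 0.1
```

Request:
drive_tool:
  increments: [0.07, 0.0005, 0, 0, 0, 0.07, 0.001, 0, 0, 0, 0.07, 0.001, 0, 0, 0]

```text
t: 4.82
eef_pos: [0.6116, -0.0647, 0.2057]
ee_rot: [-3.142, -0.023, -0.0]
wrist_force: [-1.1, 0.3, 0.2]
finger_gap: 0.0703
grip_force: 0.3
```

Request:
drive_tool:
  increments: [0.07, 0.0005, 0, 0, 0, 0.07, 0.001, 0, 0, 0, 0.07, 0.001, 0, 0, 0]

```text
t: 5.2
eef_pos: [0.6121, -0.0647, 0.2056]
ee_rot: [-3.141, -0.023, 0.002]
wrist_force: [-5.1, -1.5, 3.4]
finger_gap: 0.0701
grip_force: 2.4
```

Request:
drive_tool:
  increments: [0.06, -0.015, 0, 0, 0, 0.04, -0.02, 0, -0.03, 0, 0.03, -0.02, 0, -0.06, 0, 0.03, -0.02, 0.02, -0.07, -10, 0.03, -0.01, 0.04, -0.07, -20, 0.03, 0.01, 0.06, -0.07, -30, 0.03, 0.03, 0.07, -0.07, -40, 0.03, 0.045, 0.08, -0.07, -50]

```text
t: 6.2
eef_pos: [0.659, -0.1445, 0.2757]
ee_rot: [2.833, 1.356, 0.002]
wrist_force: [0.4, 0.0, 0.3]
finger_gap: 0.03
grip_force: 0.0
```

Request:
drive_tool:
  increments: [0.03, 0, 0, 0, -10, 0.03, 0, 0, 0, -20, 0.03, 0, 0, 0, -30, 0.03, 0, 0, 0, -40, 0.03, 0, 0, 0, -40, 0.03, 0, 0, 0, -40]

```text
t: 6.95
eef_pos: [0.6585, -0.144, 0.2757]
ee_rot: [2.209, 2.233, 0.0]
wrist_force: [-0.1, 0.6, -0.1]
finger_gap: 0.0303
grip_force: 0.0
```

```bash
python3 -c "
from h import *
now();go(-.045,-.245,.017,90)
w=snap('top','t3.png')
cv2.imwrite('pics/t3c.png',cv2.convertScaleAbs(cv2.resize(w['img'][160:305,190:350],None,fx=4,fy=4,interpolation=cv2.INTER_CUBIC),alpha=1.5)[:,:,::-1])"
```

```text
tcp rel [-0.0449 -0.2451] tip z 0.0857 yaw 89.79 F [-0.14  0.56 -0.07] gap 0.030332215614941406 q [-0.22  0.56  1.62  0.    0.96 -0.23]
inc mm [ 0.1 -0.2 68.7] twist -0.2 t 6.95
```

View pics/t3c.png

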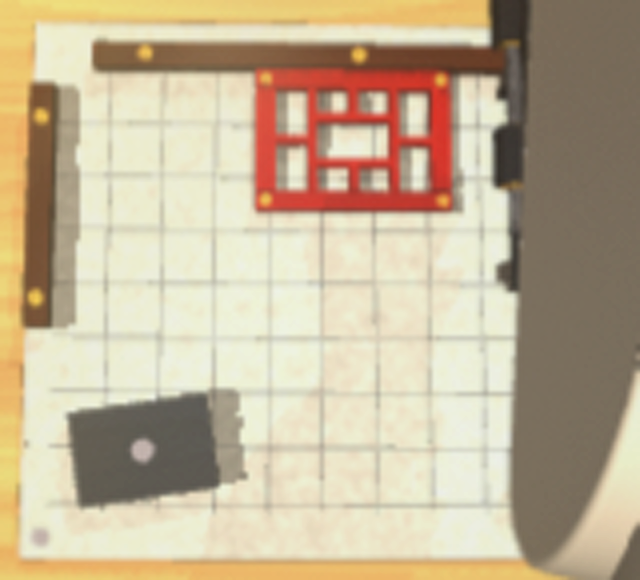

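The panel sits flush on the back fence and the tool is clear of its right end. Next I'll lower the fingers and push left.

Request:
drive_tool:
  increments: [0.03, 0, 0, 0.035, -0.2, 0.03, 0, 0, 0.069, -0.2, 0.03, 0, 0, 0.069, -0.2, 0.03, 0.01, 0, 0.069, -0.2, 0.03, 0.02, 0, 0.069, -0.2, 0.03, 0.032, 0, 0.069, -0.2, 0.03, 0.044, 0, 0.069, -0.2, 0.03, 0.056, 0, 0.069, -0.2]

```text
t: 8.0
eef_pos: [0.658, -0.087, 0.207]
ee_rot: [2.201, 2.241, 0.0]
wrist_force: [-1.3, -0.8, 0.8]
finger_gap: 0.0298
grip_force: 0.5
```

Request:
drive_tool:
  increments: [0.03, 0.012, 0, 0, 0, 0.03, 0.024, 0, 0, 0, 0.03, 0.036, 0, 0, 0, 0.03, 0.046, 0, 0, 0, 0.03, 0.054, 0, 0, 0, 0.03, 0.058, 0, 0, 0, 0.03, 0.06, 0, 0, 0, 0.03, 0.06, 0, 0, 0]

```text
t: 9.0
eef_pos: [0.6568, -0.028, 0.2066]
ee_rot: [-2.201, -2.241, 0.0]
wrist_force: [-0.1, -0.1, -0.2]
finger_gap: 0.0301
grip_force: 0.0
```

```bash
python3 -c "
from h import *
now()
w=snap('wrist','w4.png')
cv2.imwrite('pics/w4b.png',cv2.convertScaleAbs(w['img'],alpha=1.5)[:,:,::-1])"
```

```text
tcp rel [-0.0449 -0.1292] tip z 0.0166 yaw 90.2 F [-0.09 -0.13 -0.15] gap 0.030061304724288827 q [-0.04  0.63  1.69  0.    0.83 -0.06]
```

View pics/w4b.png

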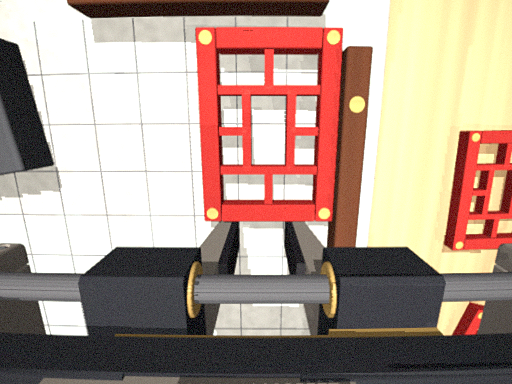

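The panel is square and flush with the back fence on the right. About 14 px (9 mm) remains to the side fence at the top of the picture.

Request:
drive_tool:
  increments: [0.03, 0.002, 0, 0, 0.2, 0.03, 0.004, 0, 0, 0.2, 0.03, 0.006, 0, 0, 0.2, 0.03, 0.007, 0, 0, 0.2, 0.03, 0.007, 0, 0, 0.2]

```text
t: 9.68
eef_pos: [0.6567, -0.0209, 0.2067]
ee_rot: [-2.205, -2.238, -0.0]
wrist_force: [1.1, 0.5, 0.9]
finger_gap: 0.0304
grip_force: 0.0
```

Request:
drive_tool:
  increments: [0.03, 0.0005, 0, 0, 0, 0.03, 0.001, 0, 0, 0, 0.03, 0.001, 0, 0, 0]

```text
t: 10.05
eef_pos: [0.6567, -0.02, 0.2067]
ee_rot: [2.205, 2.237, 0.0]
wrist_force: [0.4, -0.7, 0.1]
finger_gap: 0.0299
grip_force: 0.2
```

Request:
drive_tool:
  increments: [0.03, 0.0005, 0, 0, 0, 0.03, 0.001, 0, 0, 0, 0.03, 0.001, 0, 0, 0]

```text
t: 10.42
eef_pos: [0.6567, -0.019, 0.2067]
ee_rot: [2.205, 2.237, 0.0]
wrist_force: [-0.3, 0.0, 0.5]
finger_gap: 0.03
grip_force: 0.3
```

Request:
drive_tool:
  increments: [0.03, 0.0005, 0, 0, 0, 0.03, 0.001, 0, 0, 0, 0.03, 0.001, 0, 0, 0]

```text
t: 10.8
eef_pos: [0.6567, -0.0181, 0.2067]
ee_rot: [2.205, 2.237, -0.0]
wrist_force: [0.2, -3.7, 0.4]
finger_gap: 0.0301
grip_force: 1.2
```

Request:
drive_tool:
  increments: [0.03, -0.01, 0, 0, 0, 0.04, -0.02, 0, -0.03, 0, 0.04, -0.02, -0.01, -0.08, 5, 0.04, -0.01, -0.05, -0.09, 15, 0.04, 0.01, -0.1, -0.09, 25, 0.04, 0.03, -0.15, -0.09, 35, 0.04, 0.05, -0.19, -0.09, 45, 0.04, 0.064, -0.217, -0.09, 55]

```text
t: 11.8
eef_pos: [0.4368, 0.043, 0.2967]
ee_rot: [-2.992, -0.957, 0.001]
wrist_force: [0.5, 0.0, 0.7]
finger_gap: 0.0398
grip_force: 0.0
```

Request:
drive_tool:
  increments: [0.04, 0, 0, 0, 10, 0.04, 0, 0, 0, 20, 0.04, 0, 0, 0, 30, 0.04, 0, 0, 0, 35, 0.04, 0, 0, 0, 35, 0.04, 0, 0, 0, 35]

```text
t: 12.55
eef_pos: [0.4388, 0.0427, 0.2967]
ee_rot: [-3.141, -0.025, -0.0]
wrist_force: [-0.5, 0.2, -0.8]
finger_gap: 0.0398
grip_force: 0.0
```

```bash
python3 -c "
from h import *
now();go(-.262,-.055,.018,0)
w=snap('wrist','w5.png')
cv2.imwrite('pics/w5b.png',cv2.convertScaleAbs(w['img'],alpha=1.5)[:,:,::-1])"
```

```text
tcp rel [-0.2619 -0.0554] tip z 0.1067 yaw 0.11 F [-0.47  0.2  -0.78] gap 0.03980632806653331 q [0.09 0.22 2.11 0.   0.81 1.65]
inc mm [-0.1 -0.4 88.7] twist 0.1 t 12.55
```

View pics/w5b.png

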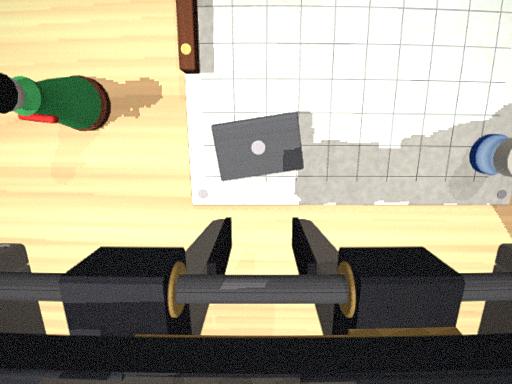

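The block is straight ahead, its centre at (258,147) and near edge about row 175. Both fingers are inside its width, and the jar and figurine are clear. I'll descend and push.

Request:
drive_tool:
  increments: [0.04, 0, 0, 0.045, 0.1, 0.04, 0, 0, 0.088, 0.1, 0.04, 0, 0, 0.088, 0.1, 0.04, 0.006, 0, 0.088, 0.1, 0.04, 0.012, 0, 0.088, 0.1, 0.04, 0.018, 0, 0.088, 0.1, 0.04, 0.025, 0, 0.088, 0.1, 0.04, 0.032, 0, 0.088, 0.1]

```text
t: 13.6
eef_pos: [0.4707, 0.0432, 0.2089]
ee_rot: [3.141, 0.02, -0.002]
wrist_force: [-4.9, 0.2, 3.8]
finger_gap: 0.0401
grip_force: 2.6
```

Request:
drive_tool:
  increments: [0.04, 0.007, 0, 0, 0, 0.04, 0.014, 0, 0, 0, 0.04, 0.021, 0, 0, 0, 0.04, 0.028, 0, 0, 0, 0.04, 0.035, 0, 0, 0, 0.04, 0.042, 0, 0, 0, 0.04, 0.049, 0, 0, 0, 0.04, 0.055, 0, 0, 0]

```text
t: 14.6
eef_pos: [0.5259, 0.0439, 0.2087]
ee_rot: [3.141, 0.02, -0.002]
wrist_force: [-5.5, 0.2, 4.0]
finger_gap: 0.0398
grip_force: 2.6
```

Request:
drive_tool:
  increments: [0.04, 0.006, 0, 0, 0, 0.04, 0.012, 0, 0, 0, 0.04, 0.016, 0, 0, 0, 0.04, 0.02, 0, 0, 0, 0.04, 0.023, 0, 0, 0, 0.04, 0.025, 0, 0, 0, 0.04, 0.026, 0, 0, 0, 0.04, 0.026, 0, 0, 0]

```text
t: 15.6
eef_pos: [0.5518, 0.0443, 0.2087]
ee_rot: [-3.142, -0.02, -0.0]
wrist_force: [-4.4, -0.6, 1.8]
finger_gap: 0.04
grip_force: 2.0
```

```bash
python3 -c "
from h import *
now();go(-.14,-.055,.018,0)
w=snap('wrist','w6.png')
cv2.imwrite('pics/w6b.png',cv2.convertScaleAbs(w['img'],alpha=1.5)[:,:,::-1])"
```

```text
tcp rel [-0.1489 -0.0553] tip z 0.0187 yaw -0.09 F [-4.39 -0.56  1.85] gap 0.040004600846937646 q [0.08 0.51 1.92 0.   0.71 1.64]
inc mm [ 8.9 -0.3  0.7] twist -0.1 t 15.6
```

View pics/w6b.png

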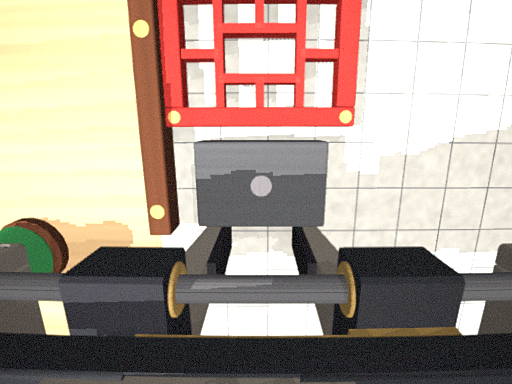

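The block is square, with its front edge at row 141 and the panel edge at row 126, leaving about 9 mm. I'll close the gap gently.

Request:
drive_tool:
  increments: [0.04, 0.002, 0, 0, 0, 0.04, 0.004, 0, 0, 0, 0.04, 0.0055, 0, 0, 0, 0.04, 0.007, 0, 0, 0, 0.04, 0.007, 0, 0, 0]

```text
t: 16.27
eef_pos: [0.559, 0.0444, 0.2087]
ee_rot: [3.142, 0.02, 0.001]
wrist_force: [-3.5, -0.6, 0.0]
finger_gap: 0.0402
grip_force: 1.4
```

Request:
drive_tool:
  increments: [0.04, 0.0005, 0, 0, 0, 0.04, 0.001, 0, 0, 0, 0.04, 0.001, 0, 0, 0]

```text
t: 16.65
eef_pos: [0.5598, 0.0444, 0.2086]
ee_rot: [-3.142, -0.02, 0.0]
wrist_force: [-4.3, -0.2, 1.7]
finger_gap: 0.04
grip_force: 2.0
```

Request:
drive_tool:
  increments: [0.04, 0.0005, 0, 0, 0, 0.04, 0.001, 0, 0, 0, 0.04, 0.001, 0, 0, 0]

```text
t: 17.02
eef_pos: [0.5604, 0.0444, 0.2086]
ee_rot: [3.141, 0.02, -0.002]
wrist_force: [-7.1, -0.2, 3.2]
finger_gap: 0.0401
grip_force: 3.1
```

Request:
drive_tool:
  increments: [0.04, 0.0005, 0, 0, 0, 0.04, 0.0005, 0, 0, 0]

```text
t: 17.27
eef_pos: [0.5605, 0.0444, 0.2086]
ee_rot: [3.141, 0.02, -0.003]
wrist_force: [-8.0, -0.0, 5.3]
finger_gap: 0.0401
grip_force: 3.9
```

Request:
drive_tool:
  increments: [0.04, 0.0005, 0, 0, 0, 0.04, 0.0005, 0, 0, 0]

```text
t: 17.52
eef_pos: [0.5607, 0.0444, 0.2086]
ee_rot: [3.141, 0.02, -0.005]
wrist_force: [-9.6, 0.3, 7.6]
finger_gap: 0.0402
grip_force: 4.6
```

The arm has stalled against the stack, so everything is seated. I'll back straight off and check.

Request:
drive_tool:
  increments: [0.04, -0.005, 0, 0, 0, 0.04, -0.02, 0, 0, 0, 0.04, -0.05, 0, 0, 0, 0.04, -0.06, 0, -0.04, 0, 0.04, -0.06, 0, -0.08, 0, 0.04, -0.06, 0, -0.08, 0, 0.04, -0.06, 0, -0.08, 0]

```text
t: 18.4
eef_pos: [0.5013, 0.0437, 0.2884]
ee_rot: [-3.141, -0.02, -0.001]
wrist_force: [0.2, 0.5, -0.2]
finger_gap: 0.0403
grip_force: 0.0
```

```bash
python3 -c "
from h import *
now()
w=snap('wrist','w7.png')
cv2.imwrite('pics/w7b.png',cv2.convertScaleAbs(cv2.resize(w['img'][:230],(800,359),interpolation=cv2.INTER_CUBIC),alpha=1.5)[:,:,::-1])"
```

```text
tcp rel [-0.1994 -0.0553] tip z 0.0984 yaw -0.09 F [ 0.23  0.51 -0.18] gap 0.04031502601988552 q [0.08 0.32 1.99 0.   0.83 1.64]
```

View pics/w7b.png

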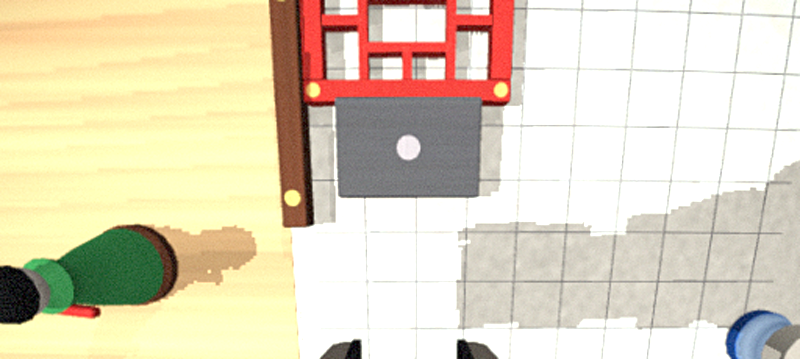

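The panel is against the side fence, the block lies flush on its near side around (410,97), and the fingers are clear. The back fence is outside this view, but the measured stall position (tool at -140 mm from the corner) matches the panel seated there.

```bash
python3 -c "
from plant import finish_job
print(finish_job())"
```

```text
the job is handed in; nothing more can be done
None
```

The job is handed in (no verdict came back): by contact force and the last picture, the panel sits square in the fence corner with the block flat against its free long side, and the figurine, glue bottle and paint jar were not touched.

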